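# Pry open the sloping gear case with the scraper

## Task

Pick up the flat steel scraper, find the notch in the front rail of the sloping plywood case and slide the blade through it well in under the shut cover (some 25 mm past the cover's front edge). Lever the cover up with the blade, not with the fingers, until it is clearly ajar (about 25 degrees), then swing it right back to its stop and lay the scraper down flat on the bench. Do not knock the other things on the bench about or tip them over.

Things in the scene. Friction and masses are not known exactly. Their poses are not given: they have to be found in the camera images.
- box: Shallow plywood case, 146 mm deep, 186 mm wide, 46 mm thick, fixed on a stand so that it slopes: front edge low and towards the robot, back high. Origin: middle of its lower front edge, 102 mm above the bench. x runs up the slope from front to back (30 degrees above level), y across to the robot's left, z square to the slope, out of the cover. The other entries use this frame (the case's frame).
- rail_mid (a point): Middle of the case's upper front edge (0, 0, 46 mm). The front rail, 8 mm thick (x 0 to 8 mm), 220 mm long, as high as the case, has one notch 44 mm wide, cut from its top edge down to z = 31 mm, level with the ledge. The rail, stiff, can have been slid sideways: the notch's middle is anywhere from y = -26 to 26 mm, not given. Look, or feel with the blade; elsewhere the rail stops it at x = 0.
- gap_mid (a point): Middle of the front mouth of the gap under the shut cover, at (9.5, 0, 34.5 mm) of the case's frame, just behind the rail. The gap is 7 mm high, parallel to the slope, between a ledge (top at z = 31 mm, x 8 to 48 mm, 172 mm wide) and the cover's underside (z = 38 mm); it can be entered only through the rail's notch.
- cover (a joint): Angle of the plywood cover, which when shut fills x 9.5 to 138, y -84 to 84, z 38 to 46 mm of the case's frame, flush with rail and sides. About 0.2 kg. 0 is shut; it grows as the front edge swings up and back, to a stop at 1.75 rad. The hinge is stiff (about 0.4 Nm): the cover stays where it is left, and takes about 3 to 6 N at its front edge.
- cover_hinge (a point): Middle of the cover's hinge line, at x = 138 mm, y = 0, z = 46 mm of the case's frame (upper face of the shut cover); the hinge line runs along the case's y.
- scraper: The prying tool, lying flat on the bench (a 2 mm green mat) left or right of the case: a beech handle 90 mm long, 20 mm wide, 28 mm high, with a straight stiff steel blade 24 mm wide, 3 mm thick, reaching 80 mm out of its front end. 0.12 kg. Origin: middle of the handle's underside; x towards the blade's tip, y across, z up. The blade's mid-plane is 14 mm above the underside.
- scraper_tip (a point): Middle of the blade's tip edge: x = 125 mm, z = 14 mm in the scraper's frame.
- brush: Bystander: wooden flat brush, 180 mm long, 30 mm wide, 20 mm high, with black bristles. Origin on its underside, x towards the bristles.
- motor: Bystander: small steel motor with a black cap, standing, 39 mm across, 89 mm high. Origin: centre of its underside.
- glue: Bystander: white glue bottle with an orange cap, standing, 44 mm across, 110 mm high. Origin: centre of its underside.
- gear_small: Bystander: plywood gear wheel lying flat in front of the case, 100 mm across, 8 mm thick. Origin: centre of its underside.
Mind the look-alikes: they are no part of the job. What is shaped like the scraper but yellow is not meant.

How it is judged:
By the outcome, as a careful person would: the job done as asked, in the order asked, and still so for the second after the job is handed in, with the robot touching nothing.
It also fails if it takes over 59 s, if anything falls off the work surface, if the arm or the gripper's body presses on something with over 40 N, if the wrist force passes 120 N, or if a joint passes its speed limit or range.

## Robot

A 6-joint arm with a two-finger parallel gripper is mounted at the origin on the work surface. World frame = base frame: x ahead of the robot, y to its left, z up, the work surface at z = 0. Lengths are in m, angles in rad, forces in N, time in s.
With the tool pointing down it reaches from about 0.3 to 0.775 m from the base axis. Payload 14.6 kg.
Tool frame: the origin (TCP) lies at the very end of the fingers, on their centre line; the grasp point (between the pads) lies 19 mm behind it; z points along the fingers, y is the line along which they close (so a half turn about z gives the same grasp; the last joint's range is limited). The gripper opens to 85 mm and grips with 20 to 120 N. Pads are 22 mm wide; open, the fingers measure 114 mm over their backs; the gripper's body (76 mm by 85 mm) begins 54 mm behind the grasp point. The pads swing forward as they close: fully open they stand 13 mm farther back than shut.
Start: joints at [-1.352, 0.3, 1.521, -0, 1.321, -0.067], TCP at [0.155, -0.528, 0.231] pointing down, gripper open.
Joint ranges: [-3.03, 3.03], [-0.79, 2.21], [0.23, 2.52], [-1.04, 4.18], [0, 3.07], [-2.55, 2.55]. Speed limits (rad/s): [2.22, 2.22, 2.57, 3.14, 3.14, 3.14].

## Interface

Orientations are given as a unit quaternion [w, x, y, z].
In Python, from bench import manip gives the robot as it stands. The module is installed in compiled form; this text tells all that it offers. Calls block until the motion is done:
- manip.move_pose(position, orientation): joint-space move of the TCP to a pose.
- manip.movel(position, ori=None, velocity=0.15): straight line of the TCP; ori=None keeps the orientation; velocity is the mean speed in m/s.
- manip.move_joints(angles): joint-space move.
- manip.set_gripper(opening, squeeze=None): opening from 0.0 (shut) to 1.0 (fully open); squeeze is the grip in N (None keeps the last); returns when the fingers have stopped.
- manip.sleep(seconds).
- manip.solve_ik(position, orientation): joint angles nearest the present ones, or None.
- manip.get_image(name): name is "scene" or "top" or "wrist"; returns the picture (420x560x3 uint8, blue, green, red); there is no depth.
- manip.camera_model(name): a dict with "fx", "fy", "cx", "cy" (pixels), "rvec" (rotation vector, rad) and "tvec" (3), from world to camera coordinates, as OpenCV has them. Camera axes: x right, y down, z forward; pixel columns grow to the right and rows downward; lengths in m; the calibration is good to about 2 mm. A picture is of the moment at which its call begins: read the wrist's pose just before it. camera_model takes no time and is no camera call; for the wrist camera it gives the pose at the moment of the call.
A pose or a line that the arm cannot do raises manip.Unreachable and nothing moves.
- manip.hand_in(): hands the job in; it is judged then, once.
Trained networks look in the newest picture that a camera, given by its name, has taken for a name from the list of things; names that differ only in an ending like _2 or _b are one class to them, and where a whole thing is asked for, a point or a joint stands for the part that bears it (a point fixed in the world has none). Each returns a list of dicts, best first, with "conf" (0 to 1); they miss things now and then, are a little off and sometimes report something else, mostly with a low value. They report only what shows in the picture. A call takes as long as a camera call. They do not tell look-alikes from the thing itself.
- manip.recognise(label, camera): "location" ([x, y, z] in m, in world coordinates, good to about 4 mm: the middle of the surface that is visible of it).
- manip.landmark_of(label, camera): "location" ([x, y, z] in m, in world coordinates, good to about 4 mm: a listed point, or the origin of a listed thing).
Readings, each from a call of its own:
- manip.current_t(): time.
- manip.current_qpos(): joint angles.
- manip.current_joint_velocities(): joint speeds.
- manip.current_joint_efforts(): joint torques, N m.
- manip.current_tcp_pos(): TCP position.
- manip.current_tcp_rot(): TCP orientation.
- manip.current_wrist_force(): force on the tool from outside, world axes, zero at the start.
- manip.current_moment(): the same for the moment, N m.
- manip.current_grip_width(): opening from 0.0 (shut) to 1.0 (fully open).
- manip.current_grip_force(): force on a finger pad.
Only numpy, scipy, OpenCV 4.12 (cv2) and the standard library are available. Lean on these libraries where they do the work, as an engineer would, in place of code of your own. Each camera call takes 0.05 s, during which the arm holds its last target. There are 200 camera calls.

## Working session

There is one attempt and no reset: what is moved stays moved. The work goes in short steps, each a Python script; the robot and the scene stay as the last script left them, time stands still between calls to the robot, and variables do not carry over. Pictures are saved under pics/ and viewed, at most 10 in all, crops included, and the job is handed in when it is done.

```bash
mkdir -p pics
cat > h.py <<'E'
from bench import manip as m
import numpy as np, cv2
from scipy.spatial.transform import Rotation as R
def cam(n):
    c=m.camera_model(n); K=np.array([[c['fx'],0,c['cx']],[0,c['fy'],c['cy']],[0,0,1.]])
    return K,np.array(c['rvec'],float).reshape(3),np.array(c['tvec'],float).reshape(3)
def proj(P,c):
    K,r,t=c; return cv2.projectPoints(np.atleast_2d(np.array(P,float)),r,t,K,None)[0][:,0]
def onplane(px,c,p0,n=(0,0,1)):
    K,r,t=c; Rm=R.from_rotvec(r).as_matrix(); o=-Rm.T@t
    d=Rm.T@np.linalg.solve(K,np.array([px[0],px[1],1.]))
    n=np.array(n,float); return o+d*(n@(np.array(p0)-o))/(n@d)
def quat(Rm):
    q=R.from_matrix(Rm).as_quat(); return [float(q[3]),*map(float,q[:3])]
def rot(q): return R.from_quat([q[1],q[2],q[3],q[0]]).as_matrix()
E
python3 - <<'E'
from h import *
for n in("scene","top"):
    im=m.get_image(n); cv2.imwrite(f"pics/{n}0.png",im)
    K,r,t=cam(n);Rm=R.from_rotvec(r).as_matrix(); print(n,K[0,0],(-Rm.T@t).round(3),Rm[2].round(2))
    for l in("scraper","box","rail_mid","gap_mid","cover_hinge","scraper_tip","brush","motor","glue","gear_small"):
        print(l,[(np.round(d['location'],3).tolist(),round(d['conf'],2),proj(d['location'],cam(n))[0].round().tolist()) for d in m.landmark_of(l,n)])
print(m.current_t())
E
```

```text
scene 482.87113537706796 [ 1.527 -0.285  0.964] [-0.75  0.2  -0.63]
scraper [([0.481, -0.328, 0.005], 0.75, [168.0, 251.0]), ([0.358, -0.368, 0.003], 0.71, [151.0, 227.0]), ([0.502, -0.175, -0.001], 0.63, [222.0, 248.0])]
box [([0.61, 0.057, 0.102], 0.83, [312.0, 231.0])]
rail_mid [([0.586, 0.066, 0.141], 0.94, [312.0, 214.0]), ([0.602, 0.061, 0.137], 0.41, [312.0, 219.0])]
gap_mid [([0.603, 0.059, 0.136], 0.92, [312.0, 219.0])]
cover_hinge [([0.708, 0.04, 0.212], 0.98, [319.0, 223.0]), ([0.603, 0.059, 0.136], 0.16, [312.0, 219.0])]
scraper_tip [([0.387, -0.212, 0.019], 0.74, [203.0, 220.0]), ([0.599, -0.375, 0.016], 0.73, [153.0, 281.0]), ([0.236, -0.346, 0.017], 0.73, [154.0, 199.0])]
brush [([0.495, 0.333, 0.002], 0.74, [383.0, 215.0]), ([0.586, 0.066, 0.138], 0.65, [312.0, 214.0])]
motor [([0.757, 0.279, 0.006], 0.62, [406.0, 278.0]), ([0.601, 0.058, 0.137], 0.53, [311.0, 219.0])]
glue [([0.702, -0.297, 0.002], 0.64, [189.0, 308.0])]
gear_small [([0.376, 0.065, 0.004], 0.71, [289.0, 207.0])]
top 407.6508549534968 [ 0.492 -0.026  1.343] [ 0.06  0.02 -1.  ]
scraper [([0.476, -0.329, 0.004], 0.91, [379.0, 242.0]), ([0.505, -0.171, -0.0], 0.77, [330.0, 232.0]), ([0.358, -0.369, 0.006], 0.69, [391.0, 279.0])]
box [([0.608, 0.059, 0.102], 0.76, [259.0, 197.0])]
rail_mid [([0.584, 0.065, 0.144], 0.91, [256.0, 203.0]), ([0.761, 0.279, 0.004], 0.35, [196.0, 152.0])]
gap_mid [([0.596, 0.062, 0.131], 0.97, [257.0, 199.0])]
cover_hinge [([0.707, 0.039, 0.21], 0.59, [265.0, 158.0])]
scraper_tip [([0.236, -0.348, 0.02], 0.73, [385.0, 318.0]), ([0.596, -0.376, 0.018], 0.59, [394.0, 206.0]), ([0.383, -0.214, 0.019], 0.55, [343.0, 270.0])]
brush [([0.495, 0.334, 0.001], 0.59, [177.0, 232.0]), ([0.587, 0.064, 0.144], 0.42, [256.0, 202.0])]
motor [([0.764, 0.279, 0.001], 0.53, [196.0, 152.0])]
glue [([0.589, 0.065, 0.139], 0.27, [256.0, 202.0])]
gear_small [([0.376, 0.064, 0.005], 0.58, [257.0, 270.0])]
1.1
```

View pics/scene0.png

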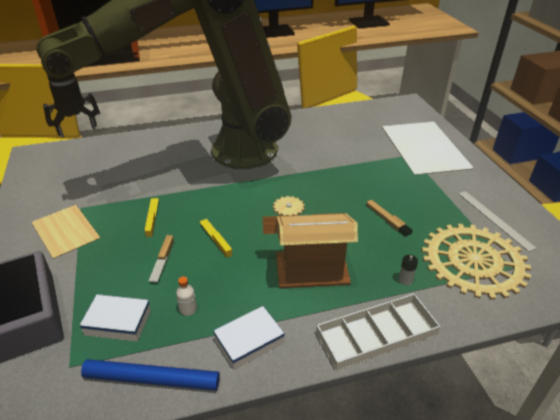

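View pics/top0.png

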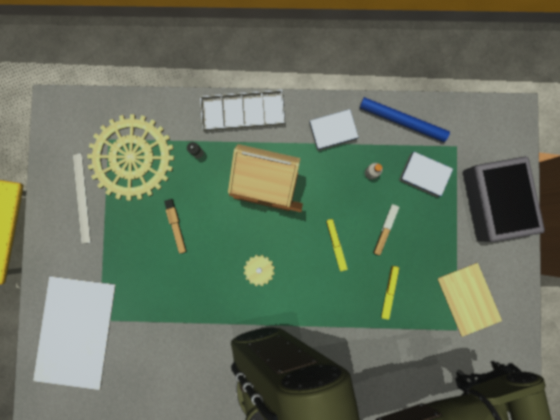

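Candidates for the scraper in the top view are the beech and steel tool at (386,230), the yellow look-alikes at (337,245) and (391,293), and the brush at (175,226). I choose the beech and steel one: origin about (0.478,-0.328), and its tip lies 0.128 m away, which fits. The rail sticks out on the robot's right. Next I'll take close looks at the case and the scraper.

```bash
cat >> h.py <<'E'
def case(o,yaw):
    "world<-case rotation, origin"
    return R.from_euler('ZY',[yaw,-np.pi/6]).as_matrix(),np.array(o)
# tool axes in the scraper frame: z down, x forward or backward (s=+1/-1)
def toolR(Rs,s=1): return Rs@np.diag([s,-s,-1.])
E
python3 - <<'E'
from h import *
Rc,o=case([.609,.058,.102],-.19)
for s in(1,-1):
    Rs=R.from_euler('z',-.38).as_matrix()
    print(s,'grasp',m.solve_ik([.50,-.335,.006],quat(toolR(Rs,s))))
    for phi in(0,15,30):
        for p in([-60,0,24],[-120,0,24],[-20,0,120],[50,0,125]):
            q=m.solve_ik((o+Rc@(np.array(p)/1e3)).tolist(),quat(toolR(Rc@R.from_euler('y',phi,degrees=True).as_matrix(),s)))
            print(s,phi,p,None if q is None else np.round(q,2))
def look(name,pos,q,labels):
    m.move_pose(pos,q); c=cam("wrist"); im=m.get_image("wrist"); cv2.imwrite(f"pics/{name}.png",im)
    Rm=R.from_rotvec(c[1]).as_matrix();print(name,c[0][0,0],(-Rm.T@c[2]).round(3),Rm[2].round(2))
    for l in labels: print(l,[(np.round(d['location'],4).tolist(),round(d['conf'],2),proj(d['location'],c)[0].round().tolist()) for d in m.landmark_of(l,"wrist")])
Rs=R.from_euler('z',-.38).as_matrix()
look("w_scr",[.46,-.32,.28],quat(toolR(Rs)),["scraper","scraper_tip"])
look("w_case",[.47,.08,.36],quat(toolR(Rc)),["box","rail_mid","gap_mid","cover_hinge"])
print(m.current_t(),m.current_tcp_pos())
E
```

```text
1 grasp [-6.51156654e-01  6.79414333e-01  1.53243426e+00 -4.44089210e-16
  9.29744056e-01  1.29963967e+00]
1 0 [-60, 0, 24] [ 0.13  0.29  1.99 -0.43  0.39  2.25]
1 0 [-120, 0, 24] [ 0.17  0.27  2.12 -0.62  0.31  2.49]
1 0 [-20, 0, 120] [ 0.14  0.09  1.94 -0.28  0.63  2.09]
1 0 [50, 0, 125] [ 0.1   0.17  1.76 -0.22  0.73  1.99]
1 15 [-60, 0, 24] [ 0.09  0.35  1.83 -0.11  0.71  1.93]
1 15 [-120, 0, 24] [ 0.13  0.31  1.98 -0.14  0.61  1.99]
1 15 [-20, 0, 120] [ 0.1   0.18  1.77 -0.09  0.94  1.91]
1 15 [50, 0, 125] [ 0.07  0.27  1.58 -0.08  1.05  1.86]
1 30 [-60, 0, 24] [ 0.06  0.45  1.65 -0.    1.03  1.82]
1 30 [-120, 0, 24] [ 0.09  0.41  1.81 -0.    0.92  1.85]
1 30 [-20, 0, 120] [ 0.07  0.3   1.6  -0.    1.24  1.83]
1 30 [50, 0, 125] [ 0.04  0.39  1.39 -0.    1.36  1.8 ]
-1 grasp [-6.51156654e-01  6.79414333e-01  1.53243426e+00 -4.44089210e-16
  9.29744056e-01 -1.84195298e+00]
-1 0 [-60, 0, 24] [ 0.13  0.29  1.99 -0.43  0.39 -0.89]
-1 0 [-120, 0, 24] [ 0.17  0.27  2.12 -0.62  0.31 -0.65]
-1 0 [-20, 0, 120] [ 0.14  0.09  1.94 -0.28  0.63 -1.05]
-1 0 [50, 0, 125] [ 0.1   0.17  1.76 -0.2
[... 459 characters left out ...]
    1.36 -1.34]
w_scr 299.6518631894099 [ 0.535 -0.351  0.422] [-0.29  0.12 -0.95]
scraper [([0.5095, -0.1739, 0.0034], 0.98, [170.0, 171.0]), ([0.359, -0.3656, 0.0048], 0.93, [332.0, 216.0]), ([0.4804, -0.3314, 0.0003], 0.77, [281.0, 148.0])]
scraper_tip [([0.2393, -0.3472, 0.0204], 0.96, [347.0, 290.0]), ([0.3809, -0.2106, 0.0163], 0.94, [230.0, 242.0]), ([0.5987, -0.3776, 0.0197], 0.69, [280.0, 44.0])]
w_case 299.6518631894099 [0.47  0.08  0.523] [ 0.2  -0.04 -0.98]
box [([0.6095, 0.0624, 0.1013], 0.82, [272.0, 168.0])]
rail_mid []
gap_mid [([0.6016, 0.0583, 0.1358], 0.9, [276.0, 165.0])]
cover_hinge [([0.7041, 0.041, 0.2074], 0.8, [273.0, 62.0])]
4.4083 [0.47021834 0.07955047 0.35981757]
```

View crops.

Run:
```python
import cv2,numpy as np
a=cv2.imread("pics/w_case.png")[20:230,150:410];b=cv2.imread("pics/w_scr.png")[0:210,150:410]
cv2.imwrite("pics/c1.png",cv2.resize(a,(780,600)[:2] and (740,598),interpolation=cv2.INTER_CUBIC))
cv2.imwrite("pics/c2.png",cv2.resize(b,(520,420),interpolation=cv2.INTER_CUBIC))
```

```text
(no output)
```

View pics/c1.png

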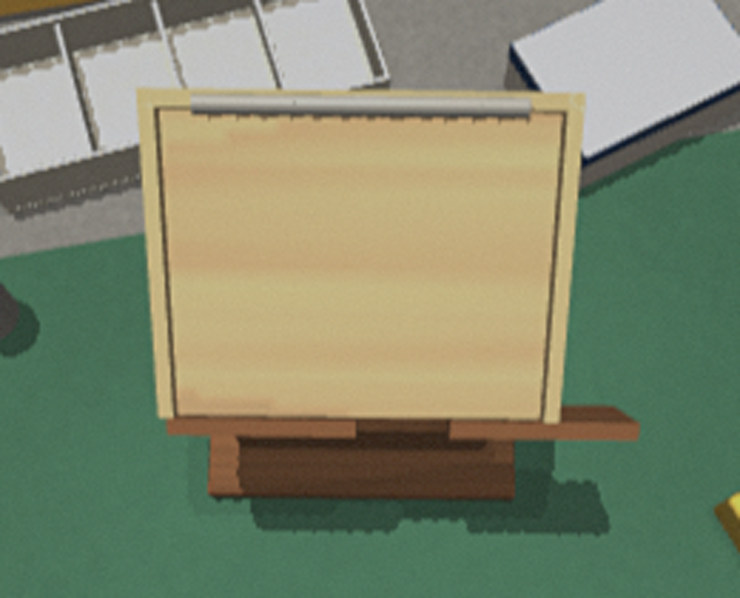

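View pics/c2.png

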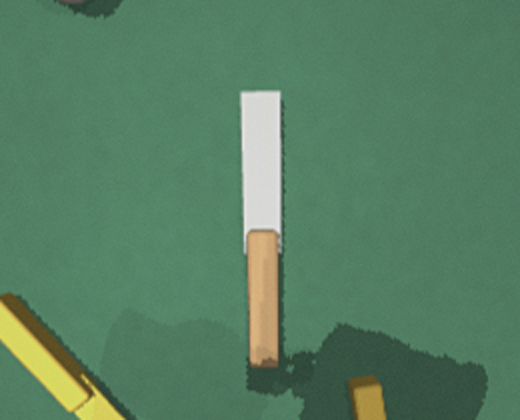

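The case crop shows the notch at crop x 357–449 (about 275–308 px, row 168). That puts its middle about 20 mm to the right, y ≈ -20 mm. The notch is 43 mm wide and the rail 218 mm long, both as they should be. The second crop confirms the tool is beech with a grey blade: tip at full px (280.5,45.5), rear end at (281.5,181). I'll fit both poses and then grasp.

Run:
```python
from h import *
from scipy.optimize import least_squares
f=lambda p:(150+p[0]*260/740,20+p[1]*210/598)
px=np.array([f(p) for p in [(158,417),(560,422),(138,90),(584,94),(357,421),(449,421)]])
c=cam("wrist")   # arm has not moved since
def pts(v):
    Rc,o=case([v[0],v[1],.102],v[2]); n=v[3]
    return o+np.array([[8,93,46],[8,-93,46],[146,93,46],[146,-93,46],[8,n+22,46],[8,n-22,46]])/1e3@(Rc.T*1.0) if False else o+(Rc@(np.array([[8,93,46],[8,-93,46],[146,93,46],[146,-93,46],[0,n+22,46],[0,n-22,46]]).T/1e3)).T
r=least_squares(lambda v:(proj(pts(v),c)-px).ravel(),[.609,.058,-.19,-20],x_scale=[.01,.01,.1,10])
print(r.x.round(4),r.fun.reshape(-1,2).round(1).tolist())
q=quat(toolR(R.from_euler('z',-.38).as_matrix(),-1))
m.move_pose([.50,-.336,.12],q)
im=m.get_image("top")
t=m.landmark_of("scraper","top"); u=m.landmark_of("scraper_tip","top")
print([np.round(d['location'],4) for d in t+u]); print(m.current_t())
```

```text
[  0.6121   0.0557  -0.1967 -20.2392] [[0.4, -1.0], [0.1, -1.8], [-1.0, -2.4], [0.7, -2.8], [-0.4, 4.0], [0.4, 4.2]]
[array([ 0.4773, -0.3309,  0.0035]), array([ 0.5032, -0.1749,  0.0035]), array([0.609 , 0.0585, 0.1014]), array([ 0.3851, -0.2128,  0.0189]), array([ 0.5969, -0.3752,  0.0171])]
7.775
```

Run:
```python
from h import *
yaw=-.369; d=np.array([np.cos(yaw),np.sin(yaw)]); g=np.array([.4794,-.3302])+.028*d
q=quat(toolR(R.from_euler('z',yaw).as_matrix(),-1))
m.set_gripper(1.0,100)
m.move_pose([*g,.07],q); m.movel([*g,.004],velocity=.1)
m.set_gripper(0.0,100); print(m.current_grip_width(),m.current_grip_force(),m.current_tcp_pos())
m.movel([*g,.10],velocity=.15); print(m.current_grip_width(),m.current_wrist_force())
im=m.get_image("scene")
c=cam("scene")
exp=[*(g+.097*d),.10+.012]; print("exp tip",np.round(exp,4))
print([(np.round(x['location'],4),round(x['conf'],2)) for x in m.landmark_of("scraper_tip","scene")])
im=m.get_image("wrist"); cv2.imwrite("pics/held.png",im); print(m.current_t())
u,v=proj(exp,c)[0].astype(int);s=m.get_image("scene")[v-60:v+60,u-80:u+80]
cv2.imwrite("pics/held2.png",np.hstack([cv2.resize(s,(400,300)),cv2.resize(im,(400,300))]))
```

```text
0.2197642257966547 98.20163547992706 [ 0.50570722 -0.34041111  0.00443108]
0.21351586455482327 [-0.3785794  -0.52233664 -1.3207026 ]
exp tip [ 0.596  -0.3753  0.112 ]
[(array([ 0.5963, -0.3748,  0.1129]), 0.64)]
10.6917
```

View pics/held2.png

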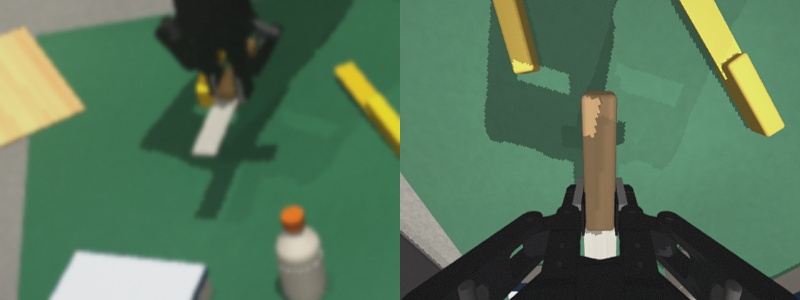

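The scraper is held straight and level, and the tip sits within 1 mm of where I expected it (the scene crop shows the blade pointing away from the gripper). Now I'll approach the notch and feel for it.

```bash
cat >> h.py <<'E'
RC,OC=case([.6095,.057,.102],-.197); N=-20.2
def pose(x,y,z,phi=0):
    "TCP pose that puts the blade's tip at case (x,y,z) mm, nose pitched down by phi deg"
    Rs=RC@R.from_euler('y',phi,degrees=True).as_matrix()
    p=OC+RC@(np.array([x,y,z])/1e3)+Rs@[-.097,0,-.012]
    return p.tolist(),quat(toolR(Rs,-1))
def F(): return RC.T@np.array(m.current_wrist_force())
def go(x,y,z,phi=0,v=.05): p,q=pose(x,y,z,phi); m.movel(p,q,velocity=v)
E
python3 - <<'E'
from h import *
p=np.array(m.current_tcp_pos()); m.movel([p[0]-.03,p[1],.16],velocity=.25)
m.move_pose(*pose(-90,N,60)); 
go(-14,N,36.5,v=.12); m.sleep(.2); f0=F(); print(m.current_t(),f0.round(2))
for x in range(-11,6,3):
    go(x,N,36.5,v=.03); f=F()-f0; print(x,f.round(1))
    if abs(f).max()>5: break
else:
    for z in np.arange(36,29,-.5):
        go(x,N,z,v=.02); f=F()-f0; print(z,f.round(1))
        if f[2]>2.5 or abs(f).max()>6: break
np.save("f0.npy",f0); print(m.current_t())
cv2.imwrite("pics/entry.png",m.get_image("scene")[150:310,210:400])
E
```

```text
13.775 [-1.77  0.66 -0.92]
-11 [ 1.1  0.  -0.1]
-8 [ 0.5 -0.8  0.2]
-5 [ 1.2 -0.9 -1.2]
-2 [ 1.4 -0.3 -0.1]
1 [ 1.8 -1.   0.4]
4 [ 1.4  0.4 -0.3]
36.0 [ 1.3 -1.7  0.8]
35.5 [ 1.2 -0.3  0.6]
35.0 [ 0.5 -0.4  0. ]
34.5 [ 1.7 -0.8 -0.3]
34.0 [ 1.7 -0.2  0.1]
33.5 [ 0.5 -0.8  0.6]
33.0 [ 1.8 -0.6 -0.3]
32.5 [ 1.4 -0.5  1. ]
32.0 [ 0.3 -1.6  1.9]
31.5 [-0.6  0.   4.4]
17.775
```

Run:
```python
from h import *
f0=np.load("f0.npy"); go(4,N,34.2,v=.03)
for x in range(8,43,4):
    go(x,N,34.2,v=.04); f=F()-f0; print(x,f.round(1))
    if abs(f).max()>7: break
print(m.current_t())
im=m.get_image("scene"); t=m.get_image("top")
cv2.imwrite("pics/ins.png",np.hstack([cv2.resize(im[170:290,230:390],(400,300),interpolation=2),cv2.resize(t[130:250,190:350],(400,300),interpolation=2)]))
```

```text
8 [ 1.7 -0.2 -0.7]
12 [ 1.5 -1.1  0.8]
16 [ 1.3 -1.3  0.1]
20 [ 0.6 -0.8 -0.4]
24 [ 1.5 -0.9  0.1]
28 [ 1.7 -1.   0.3]
32 [ 1.8 -0.5 -0.4]
36 [ 2.2 -1.   0.1]
40 [ 1.9 -1.4 -0.7]
20.325
```

View pics/ins.png

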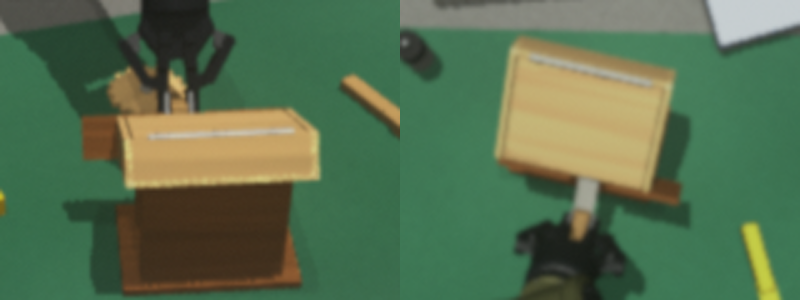

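```bash
cat >> h.py <<'E'
def lever(th,phi,v=.06):
    t=R.from_euler('y',th,degrees=True).apply([43-138,0,34.2-46])+[138,0,46]
    go(t[0],N,t[2],phi,v)
E
python3 - <<'E'
from h import *
f0=np.load("f0.npy"); go(43,N,34.2,v=.04)
for th in range(4,37,4):
    lever(th,min(th,30)); f=F()-f0; print(th,f.round(1))
    if abs(f).max()>25: break
print(m.current_t(),m.current_grip_width())
im=m.get_image("scene"); t=m.get_image("wrist")
cv2.imwrite("pics/lev.png",np.hstack([cv2.resize(im[130:290,200:400],(400,320),interpolation=2),cv2.resize(t,(400,320))]))
E
```

```text
4 [ 1.3 -0.6 -0. ]
8 [ 1.7 -0.3 -0.5]
12 [ 1.1 -1.1  0.8]
16 [ 1.1 -1.  -0.9]
20 [ 1.1  0.1 -0.5]
24 [ 1.4 -0.7  0.5]
28 [ 0.7 -0.2 -0.6]
32 [ 1.8  0.1 -0. ]
36 [-1.6 -0.1 -2.1]
23.875 0.2171975288787847
```

View pics/lev.png

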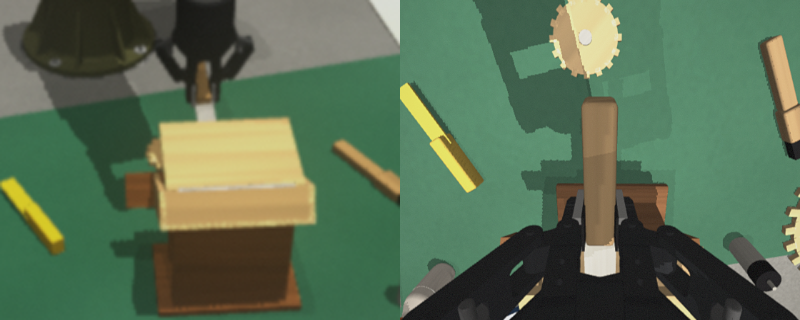

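The scene crop shows the cover raised on the blade, with its front edge up and the hinge line clear below. The tool is still straight in the grip. I'll carry on to the stop.

Run:
```python
from h import *
f0=np.load("f0.npy")
for th in [42,48,54,60,66,72,78,84,90,96,98,100,101,102,103,104,105]:
    lever(th,30,.06 if th<97 else .03); f=F()-f0
    if th>=84: print(th,f.round(1))
    if abs(f).max()>15: break
print(m.current_t(),m.current_grip_width())
im=m.get_image("scene"); t=m.get_image("top")
cv2.imwrite("pics/open.png",np.hstack([cv2.resize(im[100:290,180:420],(400,320),interpolation=2),cv2.resize(t[100:260,180:380],(400,320),interpolation=2)]))
```

```text
84 [-0.4 -1.3 -1.7]
90 [ 0.  -0.4 -0.3]
96 [ 0.5  0.2 -1. ]
98 [-1.4 -0.8  1.1]
100 [-1.1 -0.4  1.7]
101 [-3.1 -1.2  2. ]
102 [-2.6 -0.4  1.9]
103 [-1.4 -0.8  1.2]
104 [-9.3 -1.4  6.9]
105 [-19.7  -1.8  15.1]
28.9083 0.21708740272789626
```

View pics/open.png

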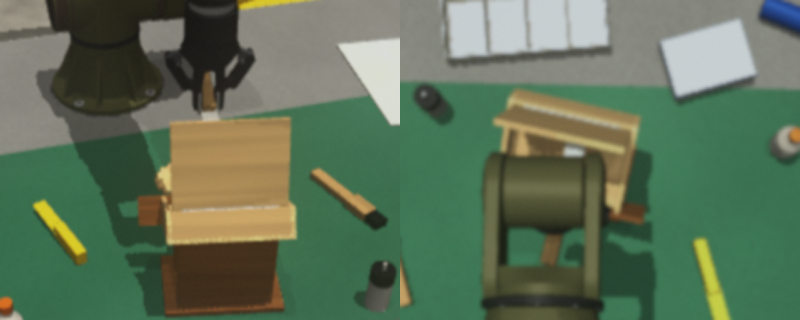

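The cover is right back: the force rose to 20 N against the stop at 105° commanded. Now I'll draw back and lay the scraper down where it came from.

Run:
```python
from h import *
p=np.array(m.current_tcp_pos()); h=np.array([np.cos(-.197),np.sin(-.197),0])
m.movel((p-.13*h).tolist(),velocity=.12)
yaw=-.369; d=np.array([np.cos(yaw),np.sin(yaw)]); g=np.array([.4794,-.3302])+.028*d
q=quat(toolR(R.from_euler('z',yaw).as_matrix(),-1))
m.move_pose([*g,.15],q); m.movel([*g,.02],velocity=.12); m.sleep(.2); f0=F()*0+np.array(m.current_wrist_force())
for z in np.arange(.012,.0019,-.001):
    m.movel([*g,z],velocity=.02); f=np.array(m.current_wrist_force())-f0
    if f[2]>3.5: break
print(z,f.round(1))
m.set_gripper(1.0); m.movel([*g,.12],velocity=.12); m.move_joints([-1.352,.3,1.521,0,1.321,-.067]); m.sleep(.3)
print(m.current_t())
im=m.get_image("scene");m.get_image("top")
print([(np.round(x['location'],3),round(x['conf'],2)) for l in("scraper","scraper_tip") for x in m.landmark_of(l,"scene")])
cv2.imwrite("pics/fin.png",im)
```

```text
0.004999999999999994 [-1.2  0.6  3.9]
39.2417
[(array([ 0.5  , -0.178, -0.001]), 0.95), (array([ 0.357, -0.365,  0.004]), 0.68), (array([ 0.479, -0.328,  0.005]), 0.58), (array([ 0.599, -0.375,  0.022]), 0.94), (array([ 0.237, -0.344,  0.018]), 0.85), (array([ 0.386, -0.21 ,  0.014]), 0.85), (array([0.712, 0.038, 0.211]), 0.35), (array([0.757, 0.279, 0.007]), 0.33)]
```

View pics/fin.png

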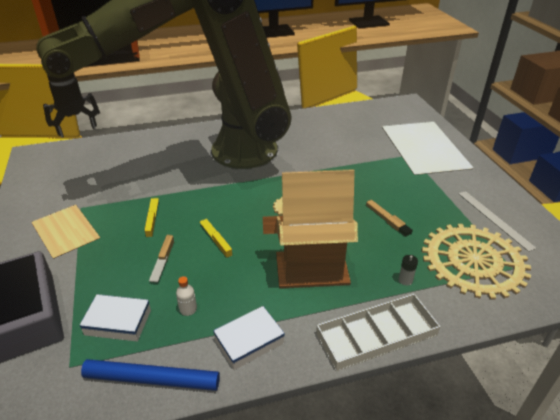

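The cover stands right back at (318,198), the scraper lies flat at (161,258), and the other things are where they were.

```bash
python3 -c "
from bench import manip as m
print(m.hand_in())"
```

```text
the job is handed in; nothing more can be done
None
```

I levered the cover up with the scraper blade and swung it back to its stop, then laid the scraper flat where it came from; the other things look undisturbed, and I handed the job in at about 39 s with no verdict returned.

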